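Hang a hat pattern on the pattern rail

ROBOT

A 6-joint arm with a two-finger parallel gripper is mounted at the origin on the work surface. World frame = base frame: x ahead of the robot, y to its left, z up, the work surface at z = 0. Lengths are in m, angles in rad, forces in N, time in s.
With the tool pointing down it reaches from about 0.35 to 0.975 m from the base axis. Payload 4.9 kg.
Tool frame: the origin (TCP) lies midway between the tips of the shut fingers; the grasp point (between the pads) lies 19 mm behind it (ctrl.hold_point_z is the distance from the TCP to the grasp point, in m); z points along the fingers, y is the line along which they close (so a half turn about z gives the same grasp; the last joint's range is limited). The gripper opens to 85 mm and grips with 20 to 120 N. Pads are 22 mm wide; open, the fingers measure 114 mm over their backs; the gripper's body (76 mm by 85 mm) begins 54 mm behind the grasp point. The pads swing forward as they close: fully open they stand 13 mm farther back than shut.
Start: joints at [1.049, 0.053, 1.613, -0, 1.476, -0.119], TCP at [0.245, 0.575, 0.231] pointing down, gripper open.
Joint ranges: [-3.01, 3.01], [-1.01, 2.22], [0.06, 2.58], [-1.02, 4.17], [0.09, 2.62], [-3.14, 3.14]. Speed limits (rad/s): [2.57, 2.57, 3.14, 3.14, 3.14, 3.14].

INTERFACE

Orientations are given as a rotation vector (axis times angle).
In Python, from station import status, viewer, finish_job, ctrl gives the robot as it stands.
- The arm moves only by the shell command python3 -m jog 'ROWS' [FORCE]. ROWS is JSON, a list of rows, each a list of 7 numbers: the turn, a rotation vector about the tool's x, y, z each as a share of 5 degrees, from -1 to 1, then the shift along the tool's x, y, z each as a share of 30 mm, from -1 to 1, then the opening, from -1 (shut) to 1 (fully open). A call has 1 to 5 rows; each row shifts and turns the commanded pose from where the row before left it, along the tool's axes as they then stand; what a row does not reach is not made up. A row lasts 1/8 s, in which the tool goes at most 62.5 mm and 10.7 degrees, less where a joint would pass 70% of its speed; a pose out of reach is approached as far as the arm can. A call with a number of a shift or a turn outside -1 to 1 is refused whole. A call with a gripper value outside its range is refused whole. The fingers move at their own pace and stop on an object; FORCE is the grip in N (left out, the last holds). Time passes only in rows, so rows that do not move let the fingers close. It gives the time, the measured TCP pose, the force, the opening and the grip force at its end, in the units of the state.
- status.get_obs(): the state, without advancing time (a new reading comes with each control period).
- viewer.get_image(name): name is "scene" or "top" or "wrist"; returns a dict with "img" (400x640x3 uint8, red, green, blue), "fovy" (degrees; the focal length in pixels is half the picture's height over the tangent of half this angle, whatever the lens; pixels are square), "cx", "cy" (the principal point, pixels), "rvec" (rotation vector, rad) and "tvec" (3), from world to camera coordinates, as OpenCV has them. Camera axes: x right, y down, z forward; pixel columns grow to the right and rows downward; lengths in m; the calibration is good to about 2 mm. The wrist camera is an equidistant fisheye: a pixel r from the principal point sees the ray r / f radians off the axis. A picture is of the moment at which its call begins. There is no depth.
- finish_job(): hands the job in; it is judged then, once.
The state is a dict: "t": time; "q": joint angles; "dq": joint speeds; "effort": joint torques, N m; "tool_pos": TCP position; "tool_rot": TCP orientation; "contact_force": force on the tool from outside, world axes, zero at the start; "wrist_torque": the same for the moment, N m; "opening": finger opening in m; "grip_force": force on a finger pad.
Only numpy, scipy, OpenCV 4.12 (cv2) and the standard library are available. Lean on these libraries where they do the work, as an engineer would, in place of code of your own. Each camera call takes 0.05 s, during which the arm holds its last target. There are 200 camera calls.

TASK

Take the hat pattern with the arched (round-topped) outline out of the file rack and hook it over the bare end of the pattern rail, close to the end post on the side away from the pattern already hanging there. Then slide it along the rail, without lifting it off, until its hook is in line with the upright pointer, and leave it hanging freely. Leave the other two patterns where they are.

Things in the scene. Friction and masses are not known exactly. Their poses are not given: they have to be found in the camera images.
- arched_pattern: The pattern to hang: rigid grey plastic plate 105 mm wide (x), 6 thick (y), 105 high (z), half-round top, with a steel foot bar 105 x 30 x 12 mm; 280 g. Origin: centre of the foot, z up. Above it in the same plane an aluminium hook, 12 mm thick, to z 177: neck on the -x side (x -21 to -13), lip on the +x side (x 13 to 21, lower end at z 139). Starts upright in a channel of the rack.
- arched_notch (a point): Top of the notch (upside-down V) in the roof of the arched pattern's hook, at x 0, 163 mm above its foot; axes as the pattern's. The mouth opens to +x, 34 mm high between the lip's lower end (24 mm below this point) and the plate's top (58 mm below); inside, 26 mm between neck and lip. Hanging on the rail, this point is 7 mm above the rail's centre line.
- arched_grip (a point): Grip point 203 mm above the arched pattern's foot, in the upright grip block on the hook's roof: x -17 to 17, y -6 to 6, from 175 to 221 mm above the foot; pinch it from above across y. Axes as the pattern's.
- square_pattern: Another pattern, same hook, grey plastic, but a plain square-cornered plate 105 x 6 x 105 mm on a like foot bar; it stands in the other channel of the rack. Leave it. Origin and axes as for the arched one.
- pointed_pattern: A third pattern, same hook, grey plastic, with a gabled (pointed) top; it already hangs on the rail near its right-hand (-y) end. Leave it. Origin and axes as for the arched one.
- square_notch (a point): Notch of the square pattern's hook, 163 mm above its foot.
- pointed_notch (a point): Notch of the pointed pattern's hook, 163 mm above its foot.
- file_rack: Fixed plywood block 130 (x) x 190 (y) x 30 mm high with two channels along its x, 36 mm wide, 20 mm deep (floor 10 mm above the table), at y -60 and +60 mm, open above and at both ends. Origin: centre of its underside.
- rail_stand: Fixed plywood stand: base 470 mm long (y), x -50 to 110 mm, 12 mm high; end posts 30 (x) x 18 (y) mm at y -215 and +215 mm, 211 mm high; between them a round steel rail of 12 mm diameter along y at x 0, its centre line 195 mm above the table, free all round. The bare end is the +y end. Origin: under the rail's middle, on the table.
- rail_mid (a point): Middle of the rail, on its centre line; axes as the stand's (y along the rail, towards the bare end).
- rail_bare_end (a point): Bare (+y) end of the rail, on its centre line, at the inner face of the end post.
- pointer: The mark: a slim steel cone 90 mm tall, pointed at the top, on a dark steel block 26 x 26 x 20 mm, fixed on the stand's base 80 mm beyond the rail (+x of it). Origin: centre of the block's underside; axes parallel to the stand's. The hook is in line with it when both have the same y in the stand's axes.
- pointer_tip (a point): The pointer's tip, 110 mm above the block's underside.
Things that resemble listed ones, but are neither listed nor needed, are in the scene too. Leave any pink or purple look-alike of the arched_pattern alone.

How it is judged:
By the outcome, as a careful person would: the job done as asked, in the order asked, and still so for the second after the job is handed in, with the robot touching nothing.
It also fails if it takes over 50 s, if anything falls off the work surface, if the arm or the gripper's body presses on something with over 40 N, if the wrist force passes 120 N, or if a joint passes its speed limit or range.

## Working session

There is one attempt and no reset: what is moved stays moved. The work goes in short steps, Python scripts to look and compute and a shell command to move; the robot and the scene stay as the last step left them, time stands still between calls to the robot, and variables do not carry over. Pictures are saved under pics/ and viewed, at most 10 in all, crops included, and the job is handed in when it is done.

```bash
mkdir -p pics
cat > h.py <<'E'
import numpy as np, cv2
from scipy.spatial.transform import Rotation as R
from station import status, viewer
def cam(n):
    d=viewer.get_image(n); d['f']=d['img'].shape[0]/2/np.tan(np.radians(d['fovy'])/2)
    d['R']=R.from_rotvec(d['rvec']).as_matrix(); d['C']=-d['R'].T@np.array(d['tvec']); d['n']=n; return d
def ray(d,u,v):
    a=np.array([u-d['cx'],v-d['cy']])/d['f']
    if d['n']=='wrist':
        r=np.hypot(*a); c=np.array([*(a/max(r,1e-9)*np.sin(r)),np.cos(r)])
    else: c=np.array([*a,1])
    w=d['R'].T@c; return w/np.linalg.norm(w)
def onz(d,u,v,z):
    w=ray(d,u,v); return d['C']+w*(z-d['C'][2])/w[2]
def tri(d1,p1,d2,p2):
    a,b=ray(d1,*p1),ray(d2,*p2)
    s=np.linalg.lstsq(np.c_[a,-b],d2['C']-d1['C'],rcond=None)[0]
    P,Q=d1['C']+a*s[0],d2['C']+b*s[1]; return (P+Q)/2,np.linalg.norm(P-Q)
def proj(d,P):
    c=d['R']@np.array(P)+np.array(d['tvec'])
    if d['n']=='wrist':
        r=np.hypot(c[0],c[1]);t=np.arctan2(r,c[2]);a=c[:2]/r*t
    else: a=c[:2]/c[2]
    return a*d['f']+[d['cx'],d['cy']]
def save(d,name,box=None,k=1):
    im=d['img'][:,:,::-1]
    if box: im=im[box[1]:box[3],box[0]:box[2]]
    cv2.imwrite('pics/'+name,cv2.resize(im,None,fx=k,fy=k,interpolation=cv2.INTER_CUBIC))
E
python3 - <<'E'
from h import *
for n in ('scene','top'):
    d=cam(n); save(d,n+'0.png',k=1.25); print(n,d['C'],d['f'],d['cx'],d['cy'],ray(d,320,200))
print(status.get_obs())
E
```

```text
scene [ 1.01861389 -0.43864745  0.65035545] 374.77086173030625 323.9500342474165 195.21071364035578 [-0.58489281  0.56639244 -0.58060314]
top [0.33660935 0.06548193 1.27721266] 394.96569857010496 318.8176681902839 204.83899443341397 [ 0.1463722  -0.01905448 -0.98904606]
{'t': 0.1, 'q': array([ 1.04900976e+00,  5.33358963e-02,  1.61412727e+00,  7.27391108e-06,
        1.47603325e+00, -1.18981408e-01]), 'dq': array([-0.00070818, -0.00047122, -0.00338269, -0.00032043, -0.00290404,
       -0.00127939]), 'effort': array([-5.09002475e-04, -3.94900739e+01, -3.71364820e+01, -1.55296243e-04,
        3.88169297e-03, -4.84893405e-06]), 'tool_pos': array([0.24470623, 0.57449463, 0.23017561]), 'tool_rot': array([-6.28335496e-01, -3.07749589e+00,  2.83411716e-03]), 'contact_force': array([ 0.69985341, -0.96144184,  0.37064034]), 'wrist_torque': array([-0.0062294 , -0.02367597,  0.01050999]), 'grip_force': 0.0, 'opening': 0.08532727777611522}
```

View pics/scene0.png

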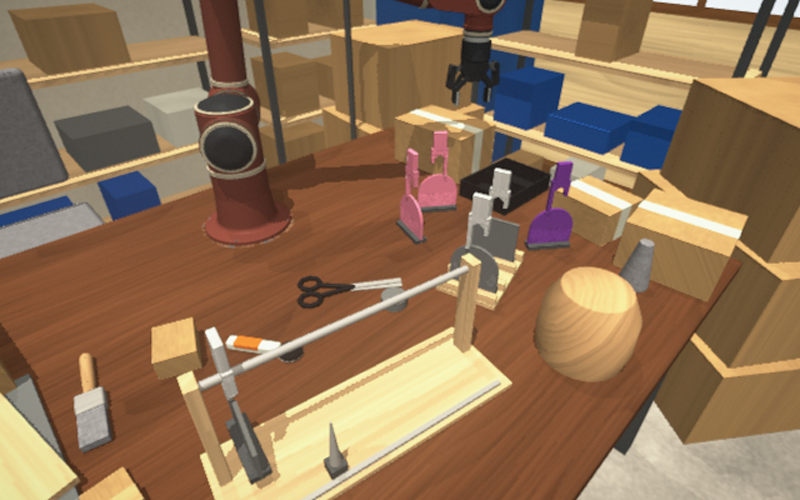

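View pics/top0.png

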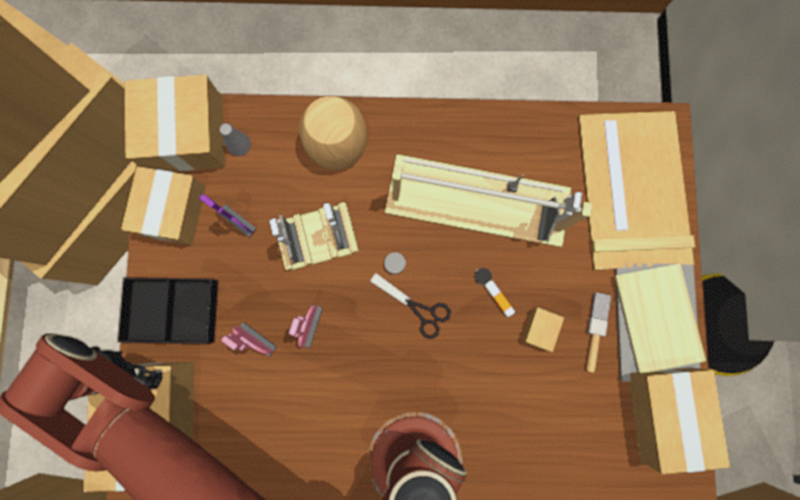

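The scene shows the arched pattern (round top) in the nearer rack channel at about (380,210) in native pixels and the square one behind it. The rail runs from about (160,308) to (378,216), and the pointer tip is near (267,340). In the top view the rack is at (250,188), with the arched pattern in its right-hand channel. I'll zoom in on both.

Run:
```python
from h import *
a=cam('scene');b=cam('top')
A=cv2.resize(a['img'][120:250,330:440],None,fx=5,fy=4.6,interpolation=cv2.INTER_CUBIC)
A=cv2.resize(a['img'][125:250,340:440],None,fx=4.8,fy=4.8,interpolation=cv2.INTER_CUBIC)
save(a,'c1.png',(340,125,500,245),5); save(b,'c2.png',(200,120,480,220),2.8)
```

```text
(no output)
```

View pics/c1.png

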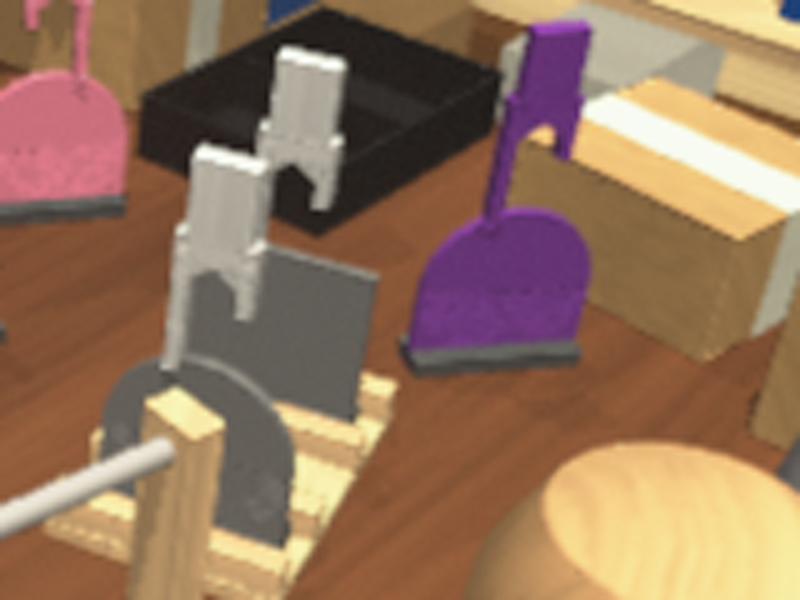

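View pics/c2.png

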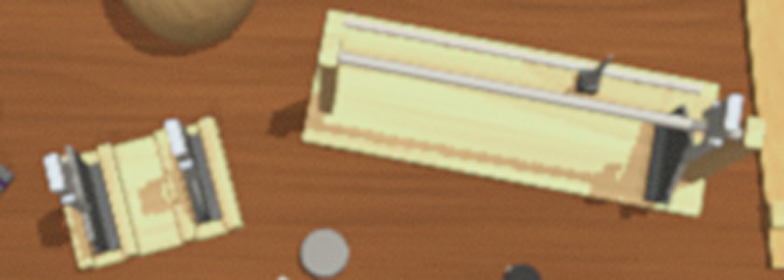

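c1 confirms the mouth (lip) opens away from the robot, with the arched grip block's top at about (387,155) in scene pixels. c2 gives the rack corners, the rail ends (321,141) to (446,164) and the pointer tip at (417,140). Now I'll turn these into positions.

Run:
```python
from h import *
a=cam('scene');b=cam('top')
T=lambda u,v:(200+u/2.8,120+v/2.8); S=lambda u,v:(340+u/5,125+v/5)
np.set_printoptions(precision=4,suppress=True)
c=[onz(b,*T(*p),.03) for p in((50,158),(212,118),(242,227),(82,268))]
print('rack',np.array(c)[:,:2],np.mean(c,0)); 
for e in (c[0]-c[3],c[1]-c[2]): print('xdir yaw',np.degrees(np.arctan2(e[1],e[0])),np.linalg.norm(e))
e=(c[0]-c[1]);print(np.degrees(np.arctan2(-e[0],e[1])),np.linalg.norm(e))
r1,r2=onz(b,*T(340,58),.195),onz(b,*T(695,125),.195); print('rail',r1,r2,np.degrees(np.arctan2(-(r1-r2)[0],(r1-r2)[1])))
print('rail scene',onz(a,*S(172,450),.195),onz(a,200/1.25,385/1.25,.195))
print('tip',tri(b,T(608,57),a,(332/1.25,423/1.25)),'blk',onz(b,*T(590,85),.025))
print('grip',tri(b,T(174,130),a,S(235,150)),onz(b,*T(174,132),.231),onz(a,*S(235,150),.231))
# block mask
hsv=cv2.cvtColor(b['img'],cv2.COLOR_RGB2HSV); m=((hsv[...,1]<50)&(hsv[...,2]>150)).astype('u1')
n,l,s,ce=cv2.connectedComponentsWithStats(m)
for i in range(1,n):
    if s[i,4]>20 and 210<ce[i][0]<470 and 120<ce[i][1]<200: print(s[i],ce[i])
# how a row acts: orientation
print(R.from_rotvec(status.get_obs()['tool_rot']).as_matrix())
```

```text
rack [[0.5923 0.3696]
 [0.6424 0.186 ]
 [0.516  0.1484]
 [0.4664 0.3277]] [0.5543 0.2579 0.03  ]
xdir yaw 18.433812229965643 0.13269722670304707
xdir yaw 16.571696221740076 0.13185299492425867
15.266438552204288 0.19036542654704577
rail [0.6663 0.0428 0.195 ] [ 0.6033 -0.3158  0.195 ] -9.953021252566359
rail scene [0.6713 0.0483 0.195 ] [ 0.595  -0.3565  0.195 ]
tip (array([ 0.697 , -0.2489,  0.1183]), np.float64(0.0028247135130844443)) blk [ 0.691  -0.2536  0.025 ]
grip (array([0.5791, 0.2018, 0.2359]), np.float64(0.0010962103619099293)) [0.5787 0.2028 0.231 ] [0.5736 0.2088 0.231 ]
[322 126  91  20 318] [366.1258 135.4182]
[320 138 132  29 541] [385.1497 152.1128]
[415 143  37  11 127] [432.6929 148.126 ]
[459 153   6  16  77] [461.7273 160.6104]
[259 162   8  14  72] [262.1528 168.4583]
[215 172  11  17  90] [219.7333 180.2111]
[[-0.92    0.392  -0.0004]
 [ 0.392   0.92   -0.0006]
 [ 0.0001 -0.0007 -1.    ]]
```

```bash
python3 -m jog '[[0,0,-1,0,0,-1,1],[0,0,-1,0,0,-1,1],[0,0,-1,0,0,-1,1],[0,0,-1,0,0,-1,1],[0,0,-1,0,0,0,1]]'
python3 -m jog '[[0,0,-1,0,-1,0,1],[0,0,-1,0,-1,0,1],[0,0,-1,-0.5,-1,0,1],[0,0,0,-0.5,-1,0,1],[0,0,0,-0.5,-1,0,1]]'
python3 -m jog '[[0,0,0,-0.5,-1,0,1],[0,0,0,-0.5,-1,0,1],[0,0,0,-0.5,-1,0,1],[0,0,0,-0.5,-1,0,1],[0,0,0,-0.5,-1,0,1]]'
python3 - <<'E'
from h import *
np.set_printoptions(precision=4,suppress=True)
o=status.get_obs();M=R.from_rotvec(o['tool_rot']).as_matrix();print(o['t'],o['q'],o['tool_pos']);print(M)
d=np.array([.577,.203,.35])-o['tool_pos'];print(M.T@d/.03)
E
```

```text
t: 0.92
tool_pos: [0.2455, 0.576, 0.3555]
tool_rot: [-0.057, 3.138, 0.009]
contact_force: [0.4, 0.4, 0.1]
opening: 0.0854
grip_force: 0.0
t: 1.55
tool_pos: [0.3171, 0.4394, 0.3513]
tool_rot: [-0.463, 3.107, 0.0]
contact_force: [0.4, -0.0, 0.1]
opening: 0.0856
grip_force: 0.0
t: 2.17
tool_pos: [0.4327, 0.3177, 0.3513]
tool_rot: [-0.462, 3.107, 0.0]
contact_force: [0.4, 0.6, -0.9]
opening: 0.0854
grip_force: 0.0
2.175 [ 0.4947 -0.2013  1.6569  0.      1.6858 -1.3715] [0.4327 0.3177 0.3513]
[[-0.9567 -0.2911  0.0001]
 [-0.2911  0.9567  0.0001]
 [-0.0001  0.0001 -1.    ]]
[-3.4895 -5.0579  0.0438]
```

```bash
python3 -m jog '[[0,0,0,-0.7,-1,0,1],[0,0,0,-0.7,-1,0,1],[0,0,0,-0.7,-1,0,1],[0,0,0,-0.7,-1,0,1],[0,0,0,-0.7,-1,0,1]]'; python3 -m jog '[[0,0,0,0,0,0,1]]'
python3 - <<'E'
from h import *
np.set_printoptions(precision=4,suppress=True)
o=status.get_obs();print(o['tool_pos'],o['tool_rot'])
d=cam('wrist');save(d,'w1.png',(80,0,560,400),1.6)
print(d['C'],d['f'],d['cx'],d['cy'])
for z in(.237,.191):print([proj(d,(.577,.203,z)).round(1)])
E
```

```text
t: 2.8
tool_pos: [0.577, 0.2048, 0.3512]
tool_rot: [0.462, -3.107, -0.0]
contact_force: [-0.9, -0.2, 0.2]
opening: 0.0856
grip_force: 0.0
t: 2.92
tool_pos: [0.5774, 0.204, 0.3505]
tool_rot: [0.457, -3.107, 0.001]
contact_force: [-0.3, -0.5, -0.6]
opening: 0.0857
grip_force: 0.0
[0.5774 0.204  0.3505] [ 0.4574 -3.1068  0.0005]
[0.5093 0.1835 0.4923] 309.70691628693146 321.8979580885759 203.55558882233098
[array([320.9, 201. ])]
[array([321.1, 188.7])]
```

View pics/w1.png

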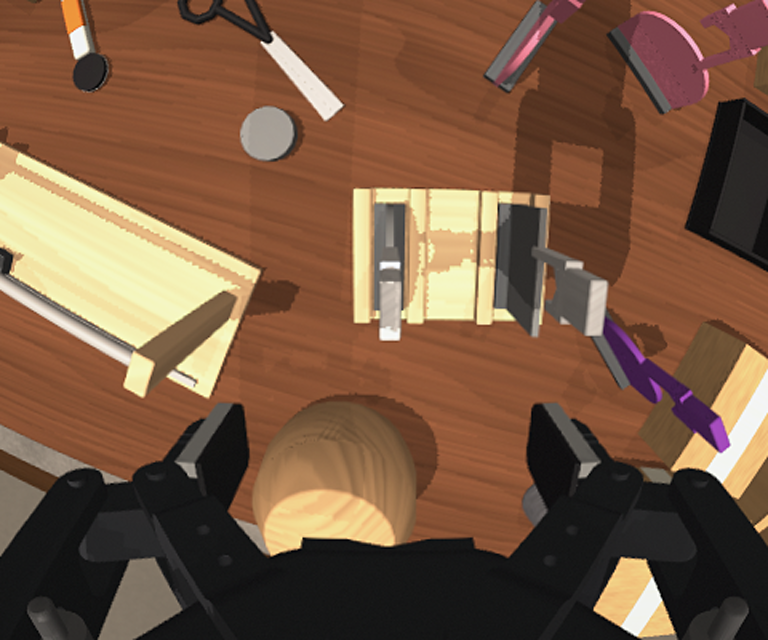

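The wrist view shows the arched block straight ahead and aligned with the tool, centred at native u≈323.7, with its top face ending at v≈211. The rack edges are parallel to the tool axes.

Run:
```python
from h import *
np.set_printoptions(precision=4,suppress=True)
o=status.get_obs();M=R.from_rotvec(o['tool_rot']).as_matrix()
d=cam('wrist')
hsv=cv2.cvtColor(d['img'],cv2.COLOR_RGB2HSV);m=((hsv[...,1]<40)&(hsv[...,2]>120)).astype('u1')
m[:,:305]=0;m[:,345:]=0;m[:120]=0;m[225:]=0
for v in range(150,216,3):
    u=np.nonzero(m[v])[0]; g=int(d['img'][v,324].mean()); print(v,(u.min(),u.max()) if len(u) else '-',g,end=' | ')
print()
for (u,v) in((323.7,211),(323.7,178)):
    P=onz(d,u,v,.237); print(P,M.T@(P-o['tool_pos']))
```

```text
150 (np.int64(320), np.int64(324)) 137 | 153 (np.int64(320), np.int64(324)) 142 | 156 - 106 | 159 - 109 | 162 - 104 | 165 (np.int64(316), np.int64(328)) 249 | 168 (np.int64(316), np.int64(328)) 161 | 171 - 108 | 174 - 108 | 177 (np.int64(316), np.int64(328)) 170 | 180 (np.int64(316), np.int64(329)) 180 | 183 (np.int64(316), np.int64(329)) 190 | 186 (np.int64(316), np.int64(328)) 191 | 189 (np.int64(316), np.int64(328)) 187 | 192 (np.int64(316), np.int64(328)) 179 | 195 (np.int64(317), np.int64(328)) 184 | 198 (np.int64(316), np.int64(327)) 188 | 201 (np.int64(316), np.int64(327)) 183 | 204 (np.int64(316), np.int64(327)) 183 | 207 (np.int64(316), np.int64(328)) 223 | 210 (np.int64(316), np.int64(328)) 246 | 213 - 139 | 
[0.5841 0.2089 0.237 ] [-0.0085  0.0015  0.1138]
[0.5564 0.2005 0.237 ] [0.0205 0.0015 0.1138]
```

```bash
python3 -m jog '[[0,0,0,0.2,0,1,1],[0,0,0,0,0,1,1],[0,0,0,0,0,1,1],[0,0,0,0,0,1,1],[0,0,0,0,0,0.9,1]]'; python3 -m jog '[[0,0,0,0,0,0,1],[0,0,0,0,0,0,-1],[0,0,0,0,0,0,-1],[0,0,0,0,0,0,-1],[0,0,0,0,0,0,-1]]' 60;python3 -m jog '[[0,0,0,0,0,0,-1],[0,0,0,0,0,0,-1],[0,0,0,0,0,0,-1]]'
```

```text
t: 3.65
tool_pos: [0.5693, 0.205, 0.2035]
tool_rot: [0.465, -3.107, -0.0]
contact_force: [-0.1, 0.1, -0.3]
opening: 0.0854
grip_force: 0.0
t: 4.28
tool_pos: [0.5707, 0.2039, 0.205]
tool_rot: [-0.462, 3.106, 0.0]
contact_force: [0.4, -0.8, 0.2]
opening: 0.0121
grip_force: 0.6
t: 4.65
tool_pos: [0.571, 0.2039, 0.2051]
tool_rot: [-0.462, 3.106, 0.0]
contact_force: [1.1, -0.8, 3.3]
opening: 0.0113
grip_force: 60.8
```

```bash
python3 -m jog '[[0,0,0,0,0,-0.5,-1],[0,0,0,0,0,-0.8,-1],[0,0,0,0,0,-1,-1],[0,0,0,0,0,-1,-1],[0,0,0,0,0,-1,-1]]'; python3 -m jog '[[0,0,0,0,0,0,-1]]'
python3 - <<'E'
from h import *
np.set_printoptions(precision=4,suppress=True)
d=cam('wrist');save(d,'w2.png',(0,0,640,400),1.25)
b=cam('top')
def rail(d,z,box):
    hsv=cv2.cvtColor(d['img'],cv2.COLOR_RGB2HSV);m=((hsv[...,1]<40)&(hsv[...,2]>140)).astype('u1')
    k=np.zeros_like(m);k[box[1]:box[3],box[0]:box[2]]=1
    v,u=np.nonzero(m&k); print(len(u)); P=np.array([onz(d,x,y,z) for x,y in zip(u,v)])[:,:2]
    c=P.mean(0); w=np.linalg.svd(P-c,full_matrices=False)[2][0]; w*=np.sign(w[1]); t=(P-c)@w
    print('c',c,'yaw',np.degrees(np.arctan2(-w[0],w[1])),'ends',c+w*t.min(),c+w*t.max(),'spread',((P-c)@[w[1],-w[0]]).std())
rail(b,.195,(318,136,452,167))
# rail only: use component
hsv=cv2.cvtColor(b['img'],cv2.COLOR_RGB2HSV);m=((hsv[...,1]<50)&(hsv[...,2]>150)).astype('u1')
n,l,s,ce=cv2.connectedComponentsWithStats(m)
i=[i for i in range(1,n) if s[i,4]>250 and 300<ce[i][0]<420 and 145<ce[i][1]<160]
for j in i:
    v,u=np.nonzero(l==j);P=np.array([onz(b,x,y,.197) for x,y in zip(u,v)])[:,:2]
    c=P.mean(0); w=np.linalg.svd(P-c,full_matrices=False)[2][0]; w*=np.sign(w[1]); t=(P-c)@w
    print('c',c,'yaw',np.degrees(np.arctan2(-w[0],w[1])),'ends',c+w*t.min(),c+w*t.max())
E
```

```text
t: 5.28
tool_pos: [0.5695, 0.2038, 0.333]
tool_rot: [0.462, -3.104, 0.0]
contact_force: [0.3, -0.5, -4.8]
opening: 0.011
grip_force: 59.8
t: 5.4
tool_pos: [0.5712, 0.2042, 0.336]
tool_rot: [-0.462, 3.103, 0.001]
contact_force: [-0.2, -0.5, -2.7]
opening: 0.0109
grip_force: 59.8
729
c [ 0.6448 -0.1614] yaw -7.411266077392336 ends [ 0.6233 -0.3264] [0.6715 0.044 ] spread 0.017134073479504706
c [ 0.6357 -0.1381] yaw -10.081330897281 ends [ 0.6028 -0.3231] [0.6685 0.0462]
```

View pics/w2.png

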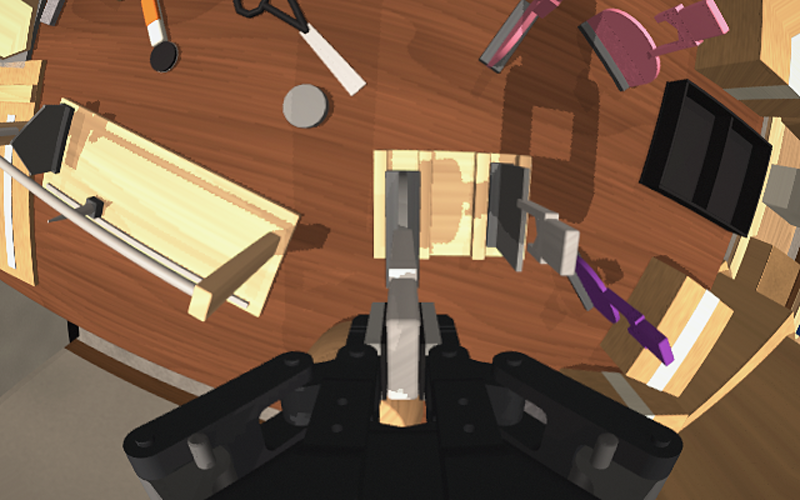

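Pattern is held upright between the pads. The rail's bare end is at native (156,228) in the wrist view. Rotating to rail yaw and moving in front of the bare end.

```bash
python3 -m jog '[[0,0,0.9,0,0,0,-1],[0,0,0.9,0,0,0,-1],[0,0,0.9,0,0,0,-1],[0,0,0.9,0,0,0,-1],[0,0,0.9,0,0,0,-1]]'; python3 -m jog '[[0,0,0.9,0,-0.4,0,-1],[0,0,0,0,-0.8,0,-1],[0,0,0,0,-1,0,-1],[0,0,0,0,-1,0,-1],[0,0,0,0,-1,0,-1]]'; python3 -m jog '[[0,0,0,0,-1,0,-1],[0,0,0,0,-0.5,0,-1],[0,0,0,0,0,0,-1]]'
python3 - <<'E'
from h import *
np.set_printoptions(precision=4,suppress=True)
o=status.get_obs();print(o['tool_pos']);M=R.from_rotvec(o['tool_rot']).as_matrix();print(M)
d=cam('wrist');save(d,'w3.png',(0,0,640,400),1.25)
np.savez('w3.npz',**{k:d[k] for k in('img','f','cx','cy','R','C','tvec')})
print('end',proj(d,(.667,.045,.195)),'mid',proj(d,(.631,-.158,.195)))
E
```

```text
t: 6.12
tool_pos: [0.5693, 0.2037, 0.3299]
tool_rot: [-0.157, -3.132, 0.002]
contact_force: [-0.5, -0.5, -4.1]
opening: 0.0109
grip_force: 59.7
t: 6.75
tool_pos: [0.548, 0.0789, 0.3301]
tool_rot: [-0.275, -3.124, 0.001]
contact_force: [0.0, -0.0, -4.1]
opening: 0.0112
grip_force: 59.8
t: 7.12
tool_pos: [0.541, 0.0351, 0.3318]
tool_rot: [-0.278, -3.127, -0.001]
contact_force: [0.1, 0.5, -3.9]
opening: 0.0108
grip_force: 59.8
[0.541  0.0351 0.3318]
[[-0.9843  0.1763 -0.0022]
 [ 0.1763  0.9843  0.0008]
 [ 0.0023  0.0004 -1.    ]]
end [352.1252 305.1969] mid [172.9052 297.9727]
```

View pics/w3.png

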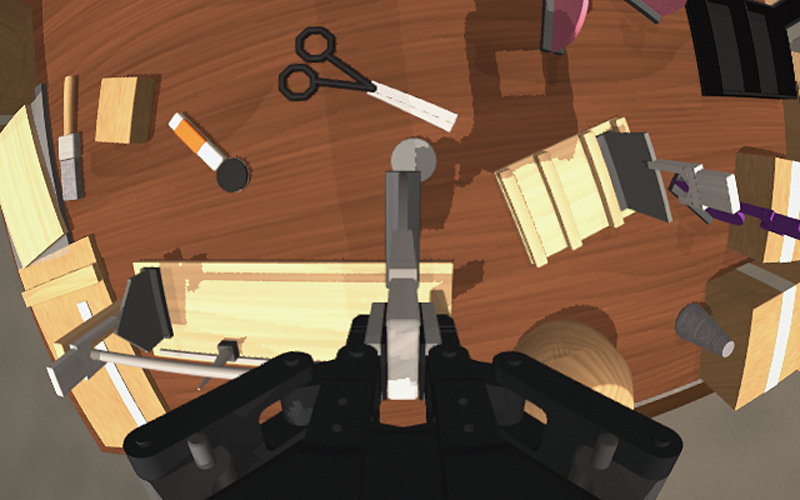

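The stand's edges are parallel to the tool axes. Its near base corners are at native (106,210) and (362,210), the rail runs from (72,282) to (212,298), and the pointer tip is near (160,312). I'll cross-check the stand's pose.

Run:
```python
from h import *
np.set_printoptions(precision=4,suppress=True)
o=status.get_obs();d=cam('wrist');a=cam('scene');b=cam('top')
O=np.array([.631,-.158]);x=np.array([.985,-.174]);y=np.array([.174,.985])
st=lambda P:np.array([(P[:2]-O)@x,(P[:2]-O)@y,*P[2:]])
W=lambda u,v:(u/1.25,v/1.25)
T=lambda u,v:(200+u/2.8,120+v/2.8)
print('base corners',st(onz(d,*W(133,262),.012)),st(onz(d,*W(453,262),.012)))
print('base corners top',[st(onz(b,*T(*p),.012)) for p in((330,10),(718,82),(302,138),(697,215))])
print('rail',[st(onz(d,*W(*p),.197)) for p in((95,354),(180,364),(265,374))])
print('tip',st(onz(d,*W(200,390),.122)),st(onz(b,*T(609,55),.122)),st(onz(a,332/1.25,423/1.25,.122)))
print('ptr blk',st(onz(d,*W(228,343),.032)))
print('rail end',st(onz(b,*T(340,58),.195)),st(onz(a,340+172/5,125+450/5,.195)))
print('tool',st(o['tool_pos']))
# zoom tip & held pattern in scene for height
S=np.hstack([cv2.resize(a['img'][290:390,230:330],(400,400)),cv2.resize(a['img'][110:240,290:420],(400,400))])
cv2.imwrite('pics/s4.png',S[:,:,::-1])
print(proj(a,(*o['tool_pos'][:2],.353)))
```

```text
base corners [-0.0505 -0.2291  0.012 ] [-0.0516  0.2383  0.012 ]
base corners top [array([0.1109, 0.2324, 0.012 ]), array([ 0.1128, -0.2354,  0.012 ]), array([-0.0479,  0.2354,  0.012 ]), array([-0.05  , -0.2336,  0.012 ])]
rail [array([-0.0021, -0.1601,  0.197 ]), array([-0.0058, -0.0379,  0.197 ]), array([-0.004 ,  0.0524,  0.197 ])]
tip [ 0.0809 -0.0757  0.122 ] [ 0.0814 -0.0793  0.122 ] [ 0.0839 -0.0777  0.122 ]
ptr blk [ 0.0611 -0.0695  0.032 ]
rail end [-0.0002  0.2039  0.195 ] [0.0038 0.2102 0.195 ]
tool [-0.1222  0.1752  0.3322]
[324.9206 122.9075]
```

View pics/s4.png

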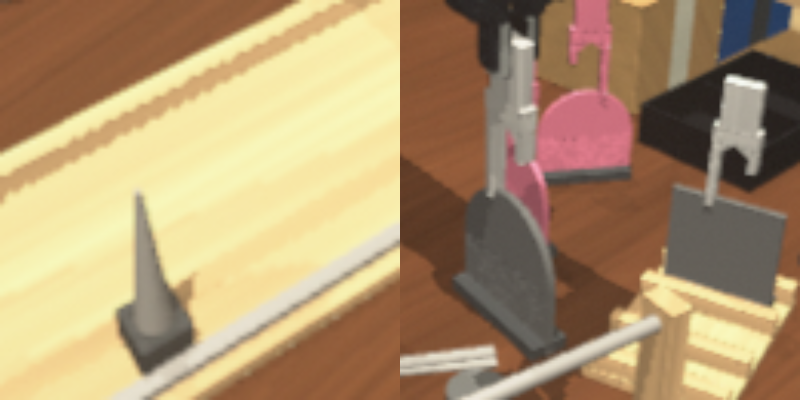

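Scene crop: pointer tip at native (264,338). The held pattern hangs upright, with its lip bottom near (331,163) and the foot's near corner near (341,222). I'll check the notch height against those.

Run:
```python
from h import *
np.set_printoptions(precision=4,suppress=True)
o=status.get_obs();a=cam('scene');p=o['tool_pos']
x=np.array([.985,-.174]);y=np.array([.174,.985])
w=lambda sx,sy,z:(*(p[:2]+sx*x+sy*y),z)
nz=p[2]-.026
print('lip',proj(a,w(.017,0,nz-.024)),proj(a,w(.017,-.006,nz-.024)),'px/10mm',proj(a,w(.017,0,nz-.034))[1]-proj(a,w(.017,0,nz-.024))[1])
for sy in(-.015,.015):print('foot',proj(a,w(.0525,sy,nz-.169)),proj(a,w(.0525,sy,nz-.157)))
print('foot rear',proj(a,w(-.0525,-.015,nz-.157)), 'block top', proj(a,w(.017,-.006,nz+.058)))
```

```text
lip [329.6108 158.3477] [327.1514 159.1555] px/10mm 4.346002737350716
foot [332.1211 226.4186] [332.2501 222.0449]
foot [343.3429 221.5463] [343.5645 217.2074]
foot rear [305.9319 198.2649] block top [327.8206 120.7649]
```

```bash
python3 -m jog '[[0,0,0,0,0,0.75,-1],[0,0,0,0,0,0.75,-1],[0,0,0,0,0,0.75,-1],[0,0,0,0,0,0,-1]]'; python3 -m jog '[[0,0,0,-0.7,0,0,-1],[0,0,0,-0.7,0,0,-1],[0,0,0,-0.7,0,0,-1],[0,0,0,-0.6,0,0,-1],[0,0,0,0,0,0,-1]]';  python3 -m jog '[[0,0,0,-0.5,0,0,-1],[0,0,0,-0.5,0,0,-1],[0,0,0,-0.3,0,0,-1],[0,0,0,0,0,0,-1]]'
python3 - <<'E'
from h import *
np.set_printoptions(precision=4,suppress=True)
o=status.get_obs();a=cam('scene');p=o['tool_pos'];O=np.array([.631,-.158])
x=np.array([.985,-.174]);y=np.array([.174,.985])
print('tool stand',(p[:2]-O)@x,(p[:2]-O)@y,p[2],proj(a,p))
save(a,'s5.png',(310,110,450,240),4.5)
E
```

```text
t: 7.88
tool_pos: [0.5394, 0.0359, 0.2615]
tool_rot: [-0.275, -3.122, 0.0]
contact_force: [-1.0, 0.5, -4.4]
opening: 0.0106
grip_force: 59.8
t: 8.5
tool_pos: [0.6219, 0.0212, 0.266]
tool_rot: [0.276, 3.129, -0.0]
contact_force: [-0.5, 0.4, -4.1]
opening: 0.0114
grip_force: 59.8
t: 9.0
tool_pos: [0.6601, 0.0142, 0.2656]
tool_rot: [-0.276, -3.129, 0.0]
contact_force: [-0.6, -0.0, -3.5]
opening: 0.011
grip_force: 59.8
tool stand -0.00135035774933542 0.1746987034305221 0.26558415693741133 [361.2487 189.8005]
```

View pics/s5.png

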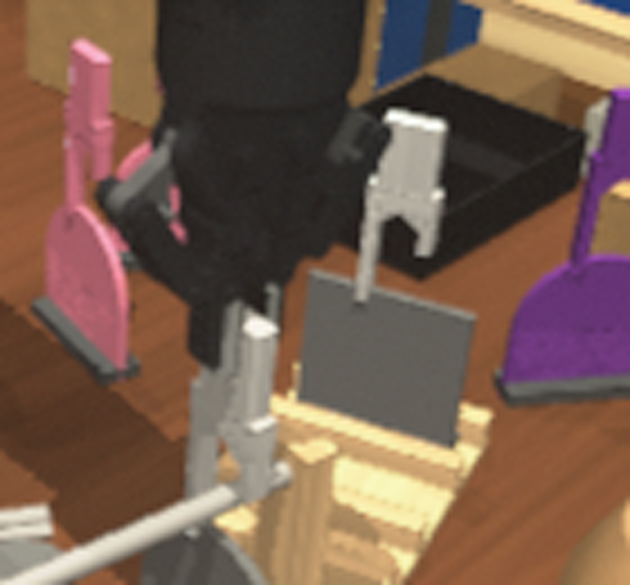

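The hook straddles the rail near the post: the rail end shows at crop (285,475) beyond the lip, there is no contact force, and no rail appears in front of the lip. I'll lower gently.

```bash
python3 -m jog '[[0,0,0,0,0,0.3,-1],[0,0,0,0,0,0.3,-1],[0,0,0,0,0,0,-1]]'; python3 -m jog '[[0,0,0,0,0,0.3,-1],[0,0,0,0,0,0.15,-1],[0,0,0,0,0,0,-1]]'; python3 -m jog '[[0,0,0,0,0,0.1,-1],[0,0,0,0,0,0,-1]]'
```

```text
t: 9.43
tool_pos: [0.6585, 0.0146, 0.2457]
tool_rot: [-0.276, -3.126, 0.0]
contact_force: [0.1, 0.1, -4.1]
opening: 0.0108
grip_force: 59.8
t: 9.8
tool_pos: [0.6593, 0.0145, 0.2347]
tool_rot: [-0.276, -3.129, -0.0]
contact_force: [-2.7, 0.0, -1.0]
opening: 0.011
grip_force: 60.4
t: 10.05
tool_pos: [0.6595, 0.0145, 0.2345]
tool_rot: [0.276, 3.129, -0.0]
contact_force: [-6.4, 0.6, 8.4]
opening: 0.0106
grip_force: 61.7
```

Contact is on the V's flank, and the push towards the robot says the hook is a few mm too far out. I'll ease it back.

```bash
python3 -m jog '[[0,0,0,0.12,0,0,-1],[0,0,0,0,0,0,-1]]';  python3 -m jog '[[0,0,0,0,0,0.06,-1],[0,0,0,0,0,0,-1]]'
```

```text
t: 10.3
tool_pos: [0.658, 0.0147, 0.2342]
tool_rot: [0.276, 3.122, -0.0]
contact_force: [2.7, -0.7, 6.0]
opening: 0.0108
grip_force: 61.1
t: 10.55
tool_pos: [0.6582, 0.0147, 0.2341]
tool_rot: [0.275, 3.122, -0.0]
contact_force: [-0.5, -0.6, 10.8]
opening: 0.011
grip_force: 62.2
```

Seated now: the lateral force is gone and the load is vertical. I'll relieve most of the press and slide.

```bash
python3 -m jog '[[0,0,0,0,0,-0.06,-1],[0,0,0,0,-0.2,0,-1],[0,0,0,0,-0.4,0,-1],[0,0,0,0,-0.4,0,-1],[0,0,0,0,-0.4,0,-1]]';  python3 -m jog '[[0,0,0,0,-0.4,0,-1],[0,0,0,0,-0.4,0,-1],[0,0,0,0,-0.4,0,-1],[0,0,0,0,-0.4,0,-1],[0,0,0,0,-0.4,0,-1]]'; python3 -m jog '[[0,0,0,0,-0.4,0,-1],[0,0,0,0,-0.4,0,-1],[0,0,0,0,-0.4,0,-1],[0,0,0,0,-0.4,0,-1],[0,0,0,0,0,0,-1]]'
```

```text
t: 11.18
tool_pos: [0.651, -0.0245, 0.2342]
tool_rot: [0.273, 3.122, 0.008]
contact_force: [3.6, 5.4, 6.7]
opening: 0.0112
grip_force: 61.5
t: 11.8
tool_pos: [0.6405, -0.0836, 0.2342]
tool_rot: [0.273, 3.122, 0.008]
contact_force: [3.0, 6.4, 7.5]
opening: 0.0107
grip_force: 61.5
t: 12.42
tool_pos: [0.6318, -0.133, 0.2341]
tool_rot: [0.276, 3.123, 0.0]
contact_force: [2.6, 0.5, 8.0]
opening: 0.0106
grip_force: 61.5
```

Run:
```python
from h import *
np.set_printoptions(precision=4,suppress=True)
o=status.get_obs();p=o['tool_pos'];O=np.array([.631,-.158]);x=np.array([.985,-.174]);y=np.array([.174,.985])
st=lambda P:np.array([(P[:2]-O)@x,(P[:2]-O)@y])
print('tool',st(p)); a=cam('scene');b=cam('top')
hsv=cv2.cvtColor(b['img'],cv2.COLOR_RGB2HSV);m=((hsv[...,1]<60)&(hsv[...,2]>150)).astype('u1')
n,l,s,ce=cv2.connectedComponentsWithStats(m)
for i in range(1,n):
    if s[i,4]>40 and 440<ce[i][0]<480 and 140<ce[i][1]<190: print('pointed block',ce[i],st(onz(b,*ce[i],.245)))
# pointer tip sub-pixel: darker than plywood
for d,(u0,u1,v0,v1) in((b,(400,425,132,156)),(a,(255,280,332,362))):
    g=hsv=cv2.cvtColor(d['img'],cv2.COLOR_RGB2HSV);s_=g[v0:v1,u0:u1,1];
    print(d['n']);print(s_[:14])
```

```text
tool [-0.0036  0.0248]
pointed block [443.4085 150.0423] [ 0.0226 -0.1264]
pointed block [461.8272 160.5432] [ 0.0033 -0.1797]
pointed block [441.175  162.6125] [-0.0131 -0.1255]
top
[[148 151 141 148 156 155 152 152 150 144 159 163 177 162 152 144 157 153
  160 151 147 153 151 141 157]
 [147 153 140 145 148 147 146 144 148 152 147 163 140 147 138 155 165 142
  142 131 139 150 153 138 162]
 [150 140 127 129 138 150 150 155 148 144 150 141 157 149 150 127 149 137
  142 142 147 165 145 161 152]
 [141 143  94  78 119 155 151 147 141 151 150 142 158 148 151 136 147 153
  166 166 158 156 141 158 134]
 [156 158  77  76 122 155 157 144 146 143 142 152 152 155 151 152 163 159
  167 163 168 154 150 174 135]
 [157 138 123 127 143 154 158 168 148 167 149 140 150 142 161 158 166 159
  163 156 160 158 160 159 152]
 [154 146 165 149 146 162 150 143 154 160 170 163 143 134 160 156 159 159
  159 155 164 158 161 154 152]
 [164 159 155 169 151 152 150 153 169 152 132 122 108  84 108 126 128 111
  124 144 158 164 172 155 154]
 [104 123 145 159 146 146 141 125 114 109  90  85  58  32  22  41  30  19
   
[... 980 characters left out ...]
80 80 64 52 67 77 75 75 72 72 69 67 66 65 62 64 65 68
  69]
 [80 78 76 77 78 79 80 79 63 37 72 77 72 72 70 67 66 63 65 64 66 67 70 69
  70]
 [77 77 78 79 82 79 77 76 78 39 63 80 69 68 66 64 63 64 65 66 69 70 70 69
  68]
 [77 80 81 80 78 76 75 74 77 38 60 76 66 66 64 63 64 67 69 70 70 70 70 67
  66]
 [81 80 77 75 75 74 73 71 77 38 39 77 65 64 64 66 69 70 71 70 72 69 67 67
  68]
 [78 77 74 74 72 71 70 68 73 38 41 67 71 66 67 70 71 70 71 70 67 69 71 73
  75]
 [74 73 72 71 70 68 68 67 73 38 40 62 77 69 70 72 70 70 68 69 70 76 82 84
  82]
 [72 71 70 69 67 66 65 64 72 38 39 58 79 70 71 71 69 69 70 75 81 86 87 85
  84]
 [70 69 68 67 64 64 63 63 73 39 39 40 82 73 70 69 69 73 80 85 89 86 84 83
  84]]
```

```bash
python3 -m jog '[[0,0,0,0,-0.4,0,-1],[0,0,0,0,-0.4,0,-1],[0,0,0,0,-0.4,0,-1],[0,0,0,0,-0.4,0,-1],[0,0,0,0,-0.4,0,-1]]';  python3 -m jog '[[0,0,0,0,-0.4,0,-1],[0,0,0,0,-0.4,0,-1],[0,0,0,0,-0.4,0,-1],[0,0,0,0,-0.15,0,-1],[0,0,0,0,0,0,-1]]'
python3 - <<'E'
from h import *
np.set_printoptions(precision=4,suppress=True)
o=status.get_obs();p=o['tool_pos'];O=np.array([.631,-.158]);x=np.array([.985,-.174]);y=np.array([.174,.985])
st=lambda P:np.array([(P[:2]-O)@x,(P[:2]-O)@y])
print('tool',st(p)); a=cam('scene')
print('tip scene',st(onz(a,264.3,336.8,.122)))
w=cam('wrist'); 
cv2.imwrite('pics/f.png',np.hstack([cv2.resize(a['img'][215:395,200:320],(400,600)),cv2.resize(w['img'][180:400,140:400],(400,340)) if 0 else cv2.resize(w['img'][100:400,220:420],(400,600))])[:,:,::-1])
E
```

```text
t: 13.15
tool_pos: [0.6217, -0.1899, 0.2342]
tool_rot: [0.273, 3.123, 0.007]
contact_force: [4.3, 6.6, 8.4]
opening: 0.0109
grip_force: 61.5
t: 13.78
tool_pos: [0.6144, -0.2307, 0.2341]
tool_rot: [0.274, 3.123, 0.003]
contact_force: [3.6, 4.4, 8.3]
opening: 0.0108
grip_force: 61.6
tool [-0.0037 -0.0745]
tip scene [ 0.0801 -0.0781]
```

View pics/f.png

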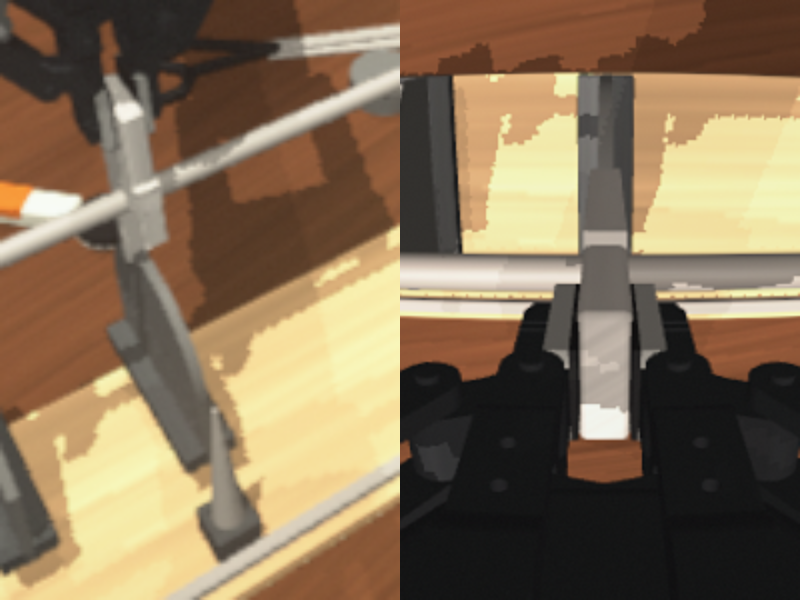

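The pattern hangs on the rail, lip bottom at crop (144,252) and foot end near (211,449); the pointer tip is at (215,408). I'll compare them in the same camera.

Run:
```python
from h import *
np.set_printoptions(precision=4,suppress=True)
O=np.array([.631,-.158]);x=np.array([.985,-.174]);y=np.array([.174,.985])
a=cam('scene');F=lambda u,v:(200+u*.3,215+v*.3)
def onx(d,u,v,sx): # plane at stand x
    w=ray(d,u,v); k=((O+sx*x-d['C'][:2])@x)/(w[:2]@x); P=d['C']+k*w; return (P[:2]-O)@y,P[2]
print('lip',onx(a,*F(144,252),.019)); print('foot end',onx(a,*F(211,452),.051)); print('block top front',onx(a,*F(134,112),.015))
print('tip',onx(a,*F(215,407),.08),'ptr block',onx(a,*F(229,533),.093))
```

```text
lip (np.float64(-0.08049531646081186), np.float64(0.17422779933213095))
foot end (np.float64(-0.07243282594552693), np.float64(0.041811617604003204))
block top front (np.float64(-0.073215768231737), np.float64(0.2596249772391518))
tip (np.float64(-0.07778573993776504), np.float64(0.12082737913661934)) ptr block (np.float64(-0.08405223386466908), np.float64(0.03557683948560486))
```

```bash
python3 -m jog '[[0,0,0,0,-0.11,-0.04,-1],[0,0,0,0,0,0,-1],[0,0,0,0,0,0,-1]]'
python3 - <<'E'
from h import *
p=status.get_obs()['tool_pos'];print((p[:2]-[.631,-.158])@[.174,.985])
E
```

```text
t: 14.3
tool_pos: [0.6137, -0.2341, 0.2342]
tool_rot: [0.274, 3.124, 0.002]
contact_force: [3.7, 2.1, 4.9]
opening: 0.011
grip_force: 61.1
-0.0779901939201055
```

Now open gently, then retreat straight up.

```bash
python3 -m jog '[[0,0,0,0,0,0,-0.6],[0,0,0,0,0,0,-0.4],[0,0,0,0,0,0,-0.2],[0,0,0,0,0,0,0],[0,0,0,0,0,0,0]]'; python3 -m jog '[[0,0,0,0,0,-0.3,0],[0,0,0,0,0,-0.6,0],[0,0,0,0,0,-1,0],[0,0,0,0,0,-1,0],[0,0,0,0,0,-1,0]]'
python3 -m jog '[[0,0,0,0.5,0,-1,0],[0,0,0,1,0,-1,0],[0,0,0,1,0,0,0],[0,0,0,1,0,0,0],[0,0,0,1,0,0,0]]';python3 -m jog '[[0,0,0,1,0,0,0],[0,0,0,1,0,0,0],[0,0,0,0,0,0,0],[0,0,0,0,0,0,0],[0,0,0,0,0,0,0]]'
python3 - <<'E'
from h import *
np.set_printoptions(precision=4,suppress=True)
O=np.array([.631,-.158]);x=np.array([.985,-.174]);y=np.array([.174,.985])
st=lambda P:np.array([(P[:2]-O)@x,(P[:2]-O)@y])
b=cam('top');hsv=cv2.cvtColor(b['img'],cv2.COLOR_RGB2HSV);m=((hsv[...,1]<60)&(hsv[...,2]>150)).astype('u1')
n,l,s,ce=cv2.connectedComponentsWithStats(m)
for i in range(1,n):
    if s[i,4]>20 and 210<ce[i][0]<480 and 120<ce[i][1]<190: print(s[i],ce[i],st(onz(b,*ce[i],.25)))
for t in(-.078,-.084,-.072):print([proj(b,(*(O+sx*x+t*y),z)).round(1) for sx,z in((0,.26),(.08,.122))])
a=cam('scene');np.savez('end.npz',a=a['img'],b=b['img'])
# two frames apart: still?
E
python3 -m jog '[[0,0,0,0,0,0,0],[0,0,0,0,0,0,0],[0,0,0,0,0,0,0],[0,0,0,0,0,0,0]]'
python3 - <<'E'
from h import *
q=np.load('end.npz');a=cam('scene');b=cam('top')
for k,d in(('a',a),('b',b)):
    D=np.abs(d['img'].astype(int)-q[k]).max(2); r=(slice(215,395),slice(150,330)) if k=='a' else (slice(120,200),slice(310,480)); print(k,(D[r]>60).sum())
print(b['img'][135:170,400:436].mean(2).astype(int)[::1,::2])
E
```

```text
t: 14.92
tool_pos: [0.6115, -0.2349, 0.2323]
tool_rot: [-0.276, -3.129, -0.0]
contact_force: [-0.2, -0.6, -0.2]
opening: 0.0427
grip_force: 0.0
t: 15.55
tool_pos: [0.6118, -0.2349, 0.3526]
tool_rot: [0.276, 3.127, -0.002]
contact_force: [1.0, -0.1, -0.2]
opening: 0.0426
grip_force: 0.0
t: 16.18
tool_pos: [0.4778, -0.211, 0.4117]
tool_rot: [0.276, 3.127, -0.002]
contact_force: [-0.2, 0.4, 0.7]
opening: 0.0426
grip_force: 0.0
t: 16.8
tool_pos: [0.4202, -0.2008, 0.4097]
tool_rot: [0.275, 3.129, 0.0]
contact_force: [-0.9, 0.9, 0.2]
opening: 0.0426
grip_force: 0.0
[317 125  97  21 433] [362.0508 134.7806] [0.0204 0.0977]
[314 136 105  24 455] [364.6527 148.1692] [-0.0148  0.0844]
[415 143  37  25 334] [433.7156 153.6377] [ 0.006  -0.1007]
[322 145  66  20 305] [353.4885 154.0262] [-0.0365  0.111 ]
[459 153   7  16  80] [461.8    160.3125] [ 0.0023 -0.1779]
[263 167   7   5  22] [266.4091 169.2273] [-0.1216  0.3308]
[215 172  11  17  94] [219.617  180.1702] [-0.174   0.4456]
[458 172  13  18  26] [465.1154 179.9615] [-0.0492 -0.1941]
[264 175   9   7  44] [268.4545 178.    ] [-0.1438  0.32
[... 2277 characters left out ...]
107 147 199 205 197 190]
 [151 151 115  71  66  50  49  77 149 143  95  92 103 141 184 195 199 205]
 [150 149 110  70  70  54  51  86 165 145 107 117 139 158 159 166 179 194]
 [157 151 103  72  67  53  54  92 166 133 143 170 183 186 174 151 151 156]
 [158 157  99  73  62  51  51  93 152 111 143 190 205 200 182 155 143 108]
 [161 157  95  76  66  53  52  86 124  99 113 173 205 200 179 159 149  84]
 [164 159  90  74  59  53  55  82 101  95 108 175 200 201 177 160 154  79]
 [160 160  84  74  62  56  62  91  97  98 141 192 198 199 173 160 150  78]
 [157 157  75  74  59  52  73  97  95 135 177 195 195 195 164 159 141  73]
 [157 146  74  75  59  52  79  98 110 181 198 198 194 193 153 157 135  75]]
```

The pattern is at rest. In the top view the block (u≈427) and the tip (u≈418) agree on the same rail y to about 1 mm. Handing in.

```bash
python3 -c "
from station import finish_job
print(finish_job())"
```

```text
the job is handed in; nothing more can be done
None
```

The arched pattern is on the rail: I hooked it over the bare end, about 30 mm from the end post, then slid it without lifting until its hook lined up with the pointer to within about 1 mm by the cameras. It hangs freely and still, the gripper is clear, the other two patterns were not touched, and I handed the job in at about 17.5 s.

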